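# Clamp the coconut scraper to the kitchen sill

### The arm

A 6-joint arm with a two-finger parallel gripper is mounted at the origin on the work surface. World frame = base frame: x ahead of the robot, y to its left, z up, the work surface at z = 0. Lengths are in m, angles in degrees, forces in N, time in s.
With the tool pointing down it reaches from about 0.3 to 0.75 m from the base axis. Payload 8.5 kg.
Tool frame: the origin (TCP) lies on the centre line of the jaws, within the pads' length; the fingertips stand 17 mm ahead of it and the grasp point (between the pads) lies 2 mm behind it (env.tcp_to_tips is the distance from the TCP to the fingertips, in m); z points along the fingers, y is the line along which they close (so a half turn about z gives the same grasp; the last joint's range is limited). The gripper opens to 85 mm and grips with 20 to 120 N. Pads are 22 mm wide; open, the fingers measure 114 mm over their backs; the gripper's body (76 mm by 85 mm) begins 54 mm behind the grasp point. The pads swing forward as they close: fully open they stand 13 mm farther back than shut.
Start: joints at [-85.904, 21.807, 74.336, -0, 83.858, -12.336], TCP at [0.156, -0.528, 0.248] pointing down, gripper open.
Joint ranges: [-178.18, 178.18], [-50.72, 133.34], [12.68, 142.11], [-81.47, 261.47], [9.98, 163.14], [-165.26, 165.26]. Speed limits (degrees/s): [136.94, 136.94, 180, 180, 180, 180].

### API

Orientations are given as a 3x3 rotation matrix whose columns are the frame's x, y, z axes.
In Python, from rig import env gives the robot as it stands. The module is installed in compiled form; this text tells all that it offers.
- The arm moves only by the shell command python3 -m pendant 'ROWS' [FORCE]. ROWS is JSON, a list of rows, each a list of 7 numbers: the opening, from 0 (shut) to 1 (fully open), then the shift along the tool's x, y, z in m, then the turn, a rotation vector about the tool's x, y, z in rad. A call has 1 to 5 rows; each row is the pose to reach, as a shift and turn from the pose commanded when the call began, along the tool's axes at that moment; what a row does not reach only later rows make up. A row lasts 1/8 s, in which the tool goes at most 62.5 mm and 10.7 degrees, less where a joint would pass 70% of its speed; a pose out of reach is approached as far as the arm can. A call with a gripper value outside its range is refused whole. The fingers move at their own pace and stop on an object; FORCE is the grip in N (left out, the last holds). Time passes only in rows, so rows that repeat a pose let the fingers close. It gives the time, the measured TCP pose, the force, the opening and the grip force at its end, in the units of the state.
- env.observe(): the state, without advancing time (a new reading comes with each control period).
- env.get_image(name): name is "scene" or "top"; returns a dict with "image" (480x640x3 uint8, blue, green, red), "fx", "fy", "cx", "cy" (pixels), "pose" (4x4, takes a point from camera to world coordinates). Camera axes: x right, y up, looking along -z (the intrinsics and any distortion apply to the point x, -y, -z); pixel columns grow to the right and rows downward; lengths in m; the calibration is good to about 2 mm. A picture is of the moment at which its call begins. There is no depth.
- env.close_job(): hands the job in; it is judged then, once.
Trained networks look in the newest picture that a camera, given by its name, has taken for a name from the list of things; names that differ only in an ending like _2 or _b are one class to them, and where a whole thing is asked for, a point or a joint stands for the part that bears it (a point fixed in the world has none). Each returns a list of dicts, best first, with "conf" (0 to 1); they miss things now and then, are a little off and sometimes report something else, mostly with a low value. They report only what shows in the picture. A call takes as long as a camera call. They do not tell look-alikes from the thing itself.
- env.find_in(camera, thing): "bbox" ([centre column, centre row, width, height] in pixels, round what is visible of it).
- env.trace(camera, thing): "mask" (480x640 bool, what is visible of it) and "bbox" ([centre column, centre row, width, height] in pixels, round what is visible of it).
- env.tip_of(camera, thing): "centre" ([column, row] in pixels: a listed point, or the origin of a listed thing).
The state is a dict: "time_s": time; "q": joint angles; "qvel": joint speeds; "joint_efforts": joint torques, N m; "position": TCP position; "tool_rot": TCP orientation; "ft_force": force on the tool from outside, world axes, zero at the start; "wrist_torque": the same for the moment, N m; "grip_width": finger opening in m; "gripper_force": force on a finger pad.
Only numpy, scipy, OpenCV 4.12 (cv2) and the standard library are available. Lean on these libraries where they do the work, as an engineer would, in place of code of your own. Each camera call takes 0.05 s, during which the arm holds its last target. There are 200 camera calls.

### The job

Make the coconut scraper ready for use: bring it to the blue clamp on the front edge of the sill and lay its plank flat on the sill, along the edge, with the toothed head out to the robot's left and the bright wear plate near its plain end right under the clamp's rubber pad. Then turn the clamp's red knob clockwise until the pad meets the plank and snug it by feel, about a quarter turn past the first touch: firm, but not forced. Let go, and leave everything else on the sill where it stands.

Things in the scene. Friction and masses are not known exactly. Their poses are not given: they have to be found in the camera images.
- scraper: Coconut scraper, loose, about 0.42 kg: wooden plank 200 long (own x), 50 wide (y), 20 thick; at the +x end a steel stem (12 thick) with a toothed disc (50 across). Origin: centre of the plank's underside, z up. The stem stands on a steel plate at x = 62 to 98 and leans outward; the plank is bare from x = -100 to 62 and is best gripped across near x = 17, close to its balance point (x = 20).
- wear_plate (a point): Centre of the bright 36 x 36 mm metal wear plate let into the plank's top face, 75 mm from the plank's centre towards the plain end (25 mm from that end), 20 mm above the underside. This is where the clamp's pad shall bear.
- scraper_head (a point): Middle of the toothed disc: 113 mm from the plank's centre at the end away from the wear plate, 108 mm above the underside.
- clamp: Blue iron G-clamp fixed on the sill's front (+x) edge, never turned. Origin: on the vertical screw axis at sill height (z = 0); x away from the robot, y along the edge to the left. Sill edge at x = 70, spine from 72 to 94, 18 wide. Upper arm 18 wide, top at z = 78 (rib to 86); round boss 32 across on the axis, underside at z = 48. Open to the left, the right and the robot below the boss.
- pad_face (a point): Centre of the underside of the black rubber pad (26 across) at the foot of the screw, on its axis. Its height is the opening for the work: 24 to 27 mm at the start, so the 20 mm plank passes with 4 to 7 mm to spare. The pad does not turn with the screw; its rubber gives 1 mm per 35 N.
- knob_grip (a point): On the screw axis in the red six-lobed knob (56 across, 24 tall: 14 mm below this point to 10 above), always 94 mm above the pad's unloaded face; about 120 mm above the sill at the start, sinking with the screw. Nothing beside the knob is as high as its underside. It can be gripped across from above at any angle.
- knob (a joint): Angle of knob and screw, rad. Grows as the knob turns clockwise seen from above, which lowers knob and pad 8 mm per turn (1.27 mm per rad). Starts between 1.6 and 3.9, ends at 12.5. Steady drag of about 0.18 N m; it stays where it is left, under load too (to 140 N). Past first touch the pad's force grows by about 45 N per rad, the torque by about 0.06 N m per rad.
- dabba: Bystander: round steel spice box with lid, 186 across, 85 high. Origin: centre of the underside.
- bowl: Bystander: glass bowl, 150 across, 65 high. Origin: centre of the underside.
- mortar: Bystander: dark wooden mortar with its pestle in it, 106 across, about 175 high with the pestle. Origin: centre of the underside.
- bottle: Bystander: yellow plastic bottle with a red twist cap, 66 across, 190 high. Origin: centre of the underside.
- coconut1: Bystander: half coconut shell, open side up, 106 across, 48 high. Origin: centre of the underside.
- coconut2: Bystander: another half coconut shell, open side up, 106 across, 48 high. Origin: centre of the underside.
There are look-alikes about, which are no part of the job. What is shaped like the scraper but green is not meant.

How it is judged (in metres and radians):
On the way, in this order (a step that is already met when the one before it is completed fails the run):
1. the plank lies flat on the sill along the edge, its wear plate under the clamp's pad, its head to the robot's left (horizontal distance between pad_face and wear_plate below 0.018 m and angle between the x axis of scraper and the y axis of clamp, either way round below 0.25 rad and y of scraper_head in the frame of clamp above 0.1 m and angle between scraper's own z axis and vertical below 0.06 rad and height (world z) of scraper below 0.005 m), for 0.1 s.
2. the pad has come down and bears on the plank (contact force between pad and scraper above 15 N), for 0.2 s.
At the end, for the whole second after the job is handed in: The scraper's plank lies flat on the sill at rest, along the edge (within 14 degrees), head to the robot's left, the centre of its wear plate within 18 mm of the clamp's pad axis, and the pad bears on it with 15 to 130 N (about 0.35 to 2.9 rad past first touch) (all of step 1 and contact force between pad and scraper between 15 and 130 N and linear speed of scraper below 0.02 m/s).
It fails at once if the clamp is forced: its pad presses on the plank with more than 170 N (contact force between pad and scraper above 170 N).
It fails at once if another thing on the sill is pushed more than 30 mm from its place (distance of any of dabba, bowl, mortar, bottle, coconut1, coconut2 from where it was at the start of the episode above 0.03 m).
It also fails if it takes over 72 s, if anything falls off the work surface, if the arm or the gripper's body presses on something with over 40 N, if the wrist force passes 120 N, or if a joint passes its speed limit or range.

## Working session

There is one attempt and no reset: what is moved stays moved. The work goes in short steps, Python scripts to look and compute and a shell command to move; the robot and the scene stay as the last step left them, time stands still between calls to the robot, and variables do not carry over. Pictures are saved under pics/ and viewed, at most 10 in all, crops included, and the job is handed in when it is done.

```bash
mkdir -p pics; cat > h.py <<'E'
import numpy as np, cv2
from rig import env
np.set_printoptions(precision=4, suppress=True)
def px2w(c, uv, z):
    d=np.array([(uv[0]-c["cx"])/c["fx"],-(uv[1]-c["cy"])/c["fy"],-1.0])
    P=np.array(c["pose"]); r=P[:3,:3]@d; o=P[:3,3]
    return o+r*(z-o[2])/r[2]
def w2px(c,p):
    P=np.array(c["pose"]); q=P[:3,:3].T@(np.array(p)-P[:3,3])
    return np.array([c["cx"]+c["fx"]*q[0]/-q[2], c["cy"]-c["fy"]*q[1]/-q[2]])
E
python3 - <<'E'
from h import *
for n in ["top","scene"]:
    c=env.get_image(n); cv2.imwrite(f"pics/{n}0.png",c["image"])
    print(n,[k for k in c],c["fx"],np.array(c["pose"])[:3])
    for t,z in [("scraper",0),("wear_plate",.02),("scraper_head",.108),("clamp",0),("pad_face",.026),("knob_grip",.12),("dabba",0),("bowl",0),("mortar",0),("bottle",0),("coconut1",0)]:
        for r in env.tip_of(n,t)[:4]:
            print(t,round(r["conf"],2),np.round(r["centre"],1),px2w(c,r["centre"],z)[:2])
s=env.observe(); print(s["position"],s["tool_rot"],s["time_s"])
E
```

```text
top ['image', 'fx', 'fy', 'cx', 'cy', 'pose'] 560.5758736884756 [[-0.0276  0.9944 -0.1024  0.2633]
 [-0.9996 -0.0278 -0.0002  0.0211]
 [-0.003   0.1024  0.9947  1.4149]]
scraper 0.88 [211.  315.3] [0.2215 0.2899]
scraper 0.73 [253.4 219.7] [0.4599 0.1799]
wear_plate 0.92 [285.6 223. ] [0.4465 0.097 ]
wear_plate 0.87 [228.8 342. ] [0.1559 0.2429]
scraper_head 0.71 [202.7 211.1] [0.4687 0.2869]
scraper_head 0.68 [174.5 281.8] [0.3043 0.3537]
clamp 0.9 [366.4 184.6] [ 0.5425 -0.111 ]
clamp 0.29 [131.1 202.3] [0.5135 0.4918]
pad_face 0.68 [498.9 193.1] [ 0.5063 -0.44  ]
pad_face 0.51 [133.6 202. ] [0.5095 0.4769]
pad_face 0.48 [390.3 243.2] [ 0.3878 -0.1626]
pad_face 0.47 [253.9 218.8] [0.4585 0.1757]
knob_grip 0.96 [371.9 173.4] [ 0.5451 -0.1137]
dabba 0.61 [499.  191.6] [ 0.5148 -0.4491]
bowl 0.83 [510.7 262.6] [ 0.3325 -0.4676]
mortar 0.97 [130.3 202.4] [0.5133 0.4939]
bottle 0.65 [440.8 266.8] [ 0.3268 -0.2908]
bottle 0.43 [199.3 211.3] [0.4854 0.3176]
bottle 0.41 [285.6 220. ] [0.4568 0.0979]
coconut1 0.71 [391.5 245.3] [ 0.3847 -0.1688]
coconut1 0.69 [342.7 240.6] [ 0.4001 -0.0457]
[... 394 characters left out ...]
4321]
scraper_head 0.91 [415.4 222.7] [0.3114 0.3561]
scraper_head 0.72 [405.8 259.7] [0.4771 0.2865]
scraper_head 0.35 [364.8 284. ] [0.5629 0.1532]
clamp 0.95 [269.1 313.6] [ 0.5486 -0.111 ]
knob_grip 0.56 [265.3 283.7] [ 0.549  -0.1142]
dabba 0.92 [151.6 314.3] [ 0.5205 -0.4408]
dabba 0.22 [246.9 276.6] [ 0.3923 -0.1747]
bowl 0.92 [153.6 267.1] [ 0.3229 -0.4641]
mortar 0.78 [474.5 290.3] [0.5134 0.4996]
bottle 0.63 [212.6 263.1] [ 0.3212 -0.2825]
coconut1 0.86 [248.7 276.7] [ 0.3932 -0.1692]
coconut1 0.8 [288.9 277.2] [ 0.4067 -0.0471]
coconut1 0.47 [404.7 258.7] [0.3566 0.3247]
[ 0.1556 -0.5275  0.2483] [[ 0.9592  0.2829 -0.    ]
 [ 0.2829 -0.9592 -0.0001]
 [-0.      0.0001 -1.    ]] 1.2
```

```bash
python3 -c "
import cv2
a=cv2.imread('pics/top0.png')[120:400,90:560]; cv2.imwrite('pics/topc.png',cv2.resize(a,None,fx=1.7,fy=1.7,interpolation=cv2.INTER_CUBIC))"
```

```text
(no output)
```

View pics/topc.png

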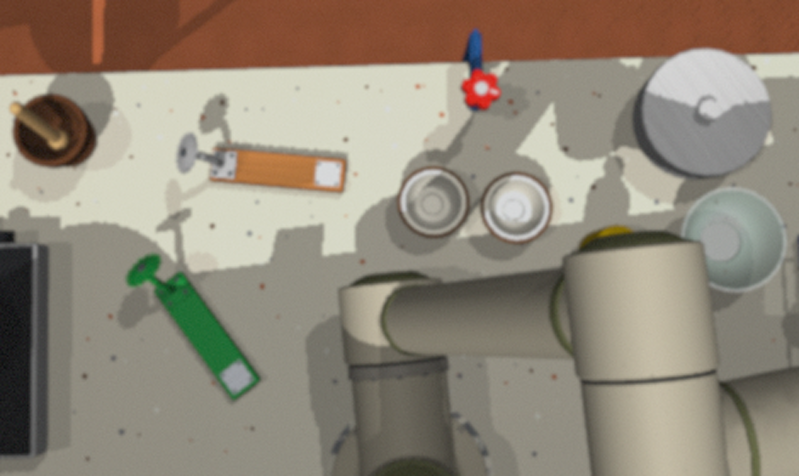

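View pics/scene0.png

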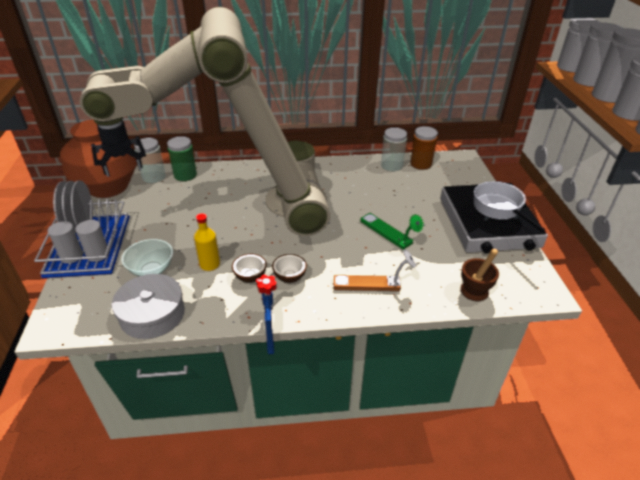

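The pictures show the wooden scraper in the middle of the sill (top camera about (253,220), head left, plate right at (285,223)). The green look-alike is at (211,315). The clamp's knob is at (372,173), and the two shells at (343,241) and (391,245) sit just on the robot's side of the clamp. Next I measure the plank and compute the first move.

```bash
cat >> h.py <<'E'
def plank(n, near, zt=.02):
    """plank top-face rectangle (wood colour + plate) in the world at z=zt"""
    c=env.get_image(n); hsv=cv2.cvtColor(c["image"],cv2.COLOR_BGR2HSV)
    m=cv2.inRange(hsv,(5,110,110),(22,255,255))
    u,v=w2px(c,near).astype(int); roi=np.zeros_like(m); roi[max(v-60,0):v+60,max(u-110,0):u+110]=255; m&=roi
    m=cv2.morphologyEx(m,cv2.MORPH_OPEN,np.ones((3,3)))
    k,l,st,_=cv2.connectedComponentsWithStats(m); i=1+st[1:,4].argmax()
    ys,xs=np.nonzero(l==i); W=np.array([px2w(c,(a,b),zt)[:2] for a,b in zip(xs,ys)])
    return c,W,cv2.minAreaRect((W*1000).astype(np.float32))
def todo(goal,yaw_x=None):
    """world goal of the TCP -> tool-axis shift; yaw (deg) wanted of tool x -> rz"""
    s=env.observe(); R=np.array(s["tool_rot"]); d=R.T@(np.array(goal)-s["position"])
    y=np.degrees(np.arctan2(R[1,0],R[0,0]))
    print("pos",np.array(s["position"]),"yaw",round(y,1),"shift",d,"len",round(np.linalg.norm(d),3),
      "rz", None if yaw_x is None else round(-np.radians((yaw_x-y+180)%360-180),3),"q",np.array(s["q"]),"t",s["time_s"],"f",np.array(s["ft_force"]))
E
python3 - <<'E'
from h import *
print(env.tcp_to_tips)
for n in ["top","scene"]:
    c,W,r=plank(n,(.458,.178,.02)); print(n,len(W),r)
    for t,z in [("wear_plate",.02),("scraper_head",.108),("scraper",0)]:
        for k in env.tip_of(n,t):
            p=px2w(c,k["centre"],z)
            if np.hypot(p[0]-.46,p[1]-.19)<.13: print(t,p[:2],k["conf"])
    for k in env.trace(n,"wear_plate"):
        ys,xs=np.nonzero(k["mask"]); print("plate mask",px2w(c,(xs.mean(),ys.mean()),.02),k["conf"])
todo((.46,.197,.15),90)
E
```

```text
0.017
top 871 ((458.50213623046875, 181.31163024902344), (115.81071472167969, 47.89222717285156), 83.17465209960938)
wear_plate [0.4513 0.0971] 0.74
scraper_head [0.4682 0.2954] 0.91
scraper [0.458  0.1842] 0.7
plate mask [0.4626 0.1987 0.02  ] 0.96
plate mask [0.2327 0.2967 0.02  ] 0.86
scene 500 ((467.38055419921875, 168.02288818359375), (145.63906860351562, 50.40437698364258), 84.70581817626953)
wear_plate [0.4512 0.1093] 0.69
scraper_head [0.4769 0.2895] 0.71
scraper [0.4581 0.1853] 0.96
plate mask [0.459  0.2001 0.02  ] 0.97
plate mask [0.2314 0.3118 0.02  ] 0.75
pos [ 0.1556 -0.5275  0.2483] yaw 16.4 shift [ 0.4969 -0.6088  0.0983] len 0.792 rz -1.284 q [-85.9046  21.8069  74.3333   0.0009  83.8591 -12.3359] t 1.7 f [ 0.288   0.507  -0.0787]
```

```bash
R='[1,0.497,-0.608,0,0,0,-1.16]'; python3 -m pendant '[[1,0.497,-0.608,0,0,0,-1.16],[1,0.497,-0.608,0,0,0,-1.16],[1,0.497,-0.608,0,0,0,-1.16],[1,0.497,-0.608,0,0,0,-1.16],[1,0.497,-0.608,0,0,0,-1.16]]'; python3 -c "
from h import *
todo((.460,.196,.2),83.2)"
```

```text
time_s: 2.33
position: [0.2772, -0.2377, 0.2485]
tool_rot: [[0.334, 0.942, 0.001], [0.942, -0.334, -0.001], [-0.0, 0.001, -1.0]]
ft_force: [1.8, -0.6, -0.2]
grip_width: 0.0851
gripper_force: 0.0
pos [ 0.2772 -0.2377  0.2485] yaw 70.5 shift [0.4699 0.0272 0.0484] len 0.473 rz -0.222 q [-59.3922   2.7673  99.9264   0.0114  77.2625 -39.8538] t 2.325 f [ 1.7952 -0.5748 -0.2467]
```

```bash
python3 -m pendant '[[1,0.47,0.027,0.02,0,0,-0.222],[1,0.47,0.027,0.03,0,0,-0.222],[1,0.47,0.027,0.04,0,0,-0.222],[1,0.47,0.027,0.048,0,0,-0.222],[1,0.47,0.027,0.048,0,0,-0.222]]'; python3 -c "
from h import *
todo((.460,.196,.1),83.2)"
```

```text
time_s: 2.95
position: [0.3997, 0.0486, 0.2203]
tool_rot: [[0.124, 0.992, 0.001], [0.992, -0.124, -0.0], [-0.0, 0.001, -1.0]]
ft_force: [0.7, -0.9, -0.9]
grip_width: 0.0857
gripper_force: 0.0
pos [0.3997 0.0486 0.2203] yaw 82.9 shift [0.1537 0.0414 0.1203] len 0.2 rz -0.006 q [-10.0245   8.4676  98.4366  -0.0096  73.0124  -2.8968] t 2.95 f [ 0.6869 -0.933  -0.8778]
```

```bash
python3 -m pendant '[[1,0.154,0.041,0.05,0,0,-0.006],[1,0.154,0.041,0.08,0,0,-0.006],[1,0.154,0.041,0.12,0,0,-0.006],[1,0.154,0.041,0.12,0,0,-0.006],[1,0.154,0.041,0.12,0,0,-0.006]]'; python3 - <<'E'
from h import *
todo((.460,.196,.020),83.2)
c=env.get_image("top"); cv2.imwrite("pics/t1.png",cv2.resize(c["image"][140:300,150:350],None,fx=3,fy=3))
E
```

```text
time_s: 3.58
position: [0.4588, 0.1941, 0.0999]
tool_rot: [[0.118, 0.993, -0.001], [0.993, -0.118, -0.0], [-0.001, -0.001, -1.0]]
ft_force: [-1.0, -0.3, -0.4]
grip_width: 0.0853
gripper_force: 0.0
pos [0.4588 0.1941 0.0999] yaw 83.2 shift [0.0021 0.0011 0.0799] len 0.08 rz 0.001 q [ 9.2946 26.3985 95.0222 -0.012  58.666  16.054 ] t 3.575 f [-0.9503 -0.2838 -0.4282]
```

View pics/t1.png

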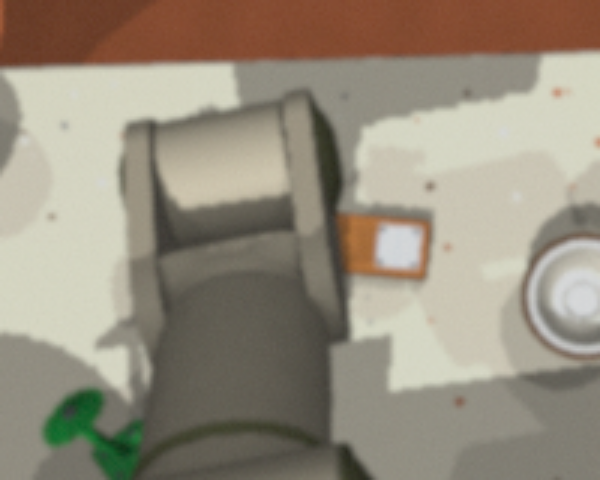

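```bash
python3 -m pendant '[[1,0.002,0.001,0.05,0,0,0],[1,0.002,0.001,0.07,0,0,0],[1,0.002,0.001,0.079,0,0,0],[1,0.002,0.001,0.079,0,0,0],[1,0.002,0.001,0.079,0,0,0]]' && python3 -m pendant '[[0,0,0,0,0,0,0],[0,0,0,0,0,0,0],[0,0,0,0,0,0,0],[0,0,0,0,0,0,0],[0,0,0,0,0,0,0]]' 60
```

```text
time_s: 4.25
position: [0.4608, 0.196, 0.0224]
tool_rot: [[0.119, 0.993, 0.002], [0.993, -0.119, 0.0], [0.001, 0.002, -1.0]]
ft_force: [0.1, 0.3, -0.0]
grip_width: 0.0853
gripper_force: 0.0
time_s: 4.88
position: [0.4611, 0.1962, 0.0222]
tool_rot: [[0.118, 0.993, 0.003], [0.993, -0.118, 0.0], [0.001, 0.003, -1.0]]
ft_force: [-0.4, -1.4, 8.7]
grip_width: 0.0486
gripper_force: 62.7
```

```bash
python3 -m pendant '[[0,0,0,0,0,0,0],[0,0,0,-0.015,0,0,0],[0,0,0,-0.03,0,0,0],[0,0,0,-0.05,0,0,0],[0,0,0,-0.05,0,0,0]]' 90; python3 - <<'E'
from h import *
for n in ["top","scene"]:
    c=env.get_image(n)
    for t,z in [("wear_plate",.07),("scraper_head",.158),("clamp",0),("knob_grip",.12),("pad_face",.026)]:
        for k in env.tip_of(n,t): print(n,t,px2w(c,k["centre"],z)[:2],round(k["conf"],2))
    if n=="scene": cv2.imwrite("pics/s1.png",cv2.resize(c["image"][200:340,220:460],None,fx=3,fy=3))
todo((.546,.057,.0722),90)
E
```

```text
time_s: 5.5
position: [0.4603, 0.1962, 0.0717]
tool_rot: [[0.118, 0.993, 0.002], [0.993, -0.118, 0.0], [0.0, 0.001, -1.0]]
ft_force: [0.6, -0.4, -5.8]
grip_width: 0.0476
gripper_force: 95.3
top wear_plate [0.4438 0.1024] 0.76
top scraper_head [0.3063 0.332 ] 0.72
top scraper_head [0.4638 0.294 ] 0.66
top clamp [ 0.5432 -0.1129] 0.66
top knob_grip [ 0.5457 -0.1123] 0.77
scene wear_plate [0.4639 0.115 ] 0.67
scene wear_plate [ 0.4728 -0.0583] 0.5
scene scraper_head [0.3857 0.3309] 0.8
scene scraper_head [ 0.5911 -0.1104] 0.7
scene scraper_head [0.4678 0.2905] 0.61
scene clamp [ 0.5456 -0.1072] 0.94
scene knob_grip [ 0.5484 -0.1049] 0.68
scene pad_face [0.3227 0.3419] 0.71
scene pad_face [ 0.545  -0.4331] 0.47
pos [0.4601 0.1961 0.071 ] yaw 83.2 shift [-0.128   0.1018 -0.0012] len 0.164 rz -0.119 q [ 9.4998 29.0724 96.5416  0.0008 54.4014 16.2918] t 6.1 f [ 0.3767 -0.1972 -3.8321]
```

View pics/s1.png

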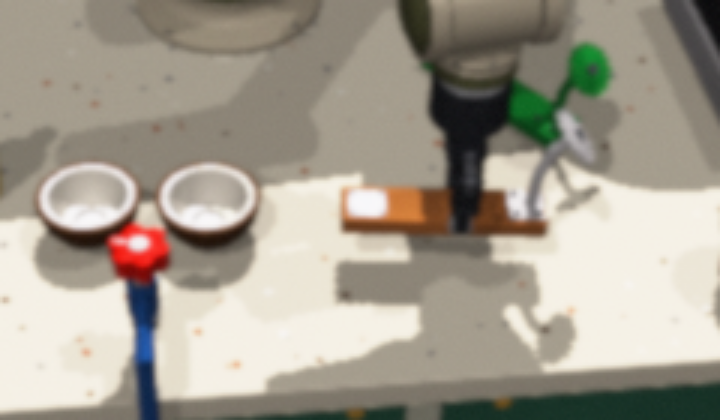

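The plank hangs level in the jaws, plate end right, and the knob is at crop (140,250). Next I move it beside the clamp and touch down there.

```bash
python3 -m pendant '[[0,-0.03,0.025,0,0,0,-0.03],[0,-0.065,0.05,0,0,0,-0.06],[0,-0.1,0.08,0,0,0,-0.09],[0,-0.128,0.102,0,0,0,-0.119],[0,-0.128,0.102,0,0,0,-0.119]]' && python3 -m pendant '[[0,0,0,0.02,0,0,0],[0,0,0,0.035,0,0,0],[0,0,0,0.044,0,0,0],[0,0,0,0.047,0,0,0],[0,0,0,0.047,0,0,0]]'; python3 - <<'E'
from h import *
todo((.546,.057,.0222),90)
for n in ["top","scene"]:
    c,W,r=plank(n,(.546,.03,.022),.022); print(n,len(W),r)
    for t,z in [("wear_plate",.022),("scraper_head",.11),("clamp",0),("knob_grip",.12),("pad_face",.026)]:
        for k in env.tip_of(n,t): print(n,t,px2w(c,k["centre"],z)[:2],round(k["conf"],2))
    I=c["image"]; u,v=w2px(c,(.546,-.03,.05)).astype(int); cv2.imwrite(f"pics/{n}2.png",cv2.resize(I[v-60:v+60,u-80:u+80],None,fx=4,fy=4))
E
```

```text
time_s: 6.72
position: [0.5475, 0.0549, 0.071]
tool_rot: [[0.002, 1.0, 0.001], [1.0, -0.002, -0.0], [-0.0, 0.001, -1.0]]
ft_force: [0.2, 0.2, -5.8]
grip_width: 0.0473
gripper_force: 95.3
time_s: 7.35
position: [0.5464, 0.0571, 0.0243]
tool_rot: [[-0.001, 1.0, 0.0], [1.0, 0.001, -0.0], [-0.0, 0.0, -1.0]]
ft_force: [0.0, 0.2, -4.8]
grip_width: 0.0472
gripper_force: 95.2
pos [0.5464 0.0571 0.0243] yaw 90.0 shift [-0.0001 -0.0004  0.0021] len 0.002 rz 0.001 q [-6.3868 36.7586 90.8278  0.0024 52.3959 -6.4254] t 7.35 f [ 0.0389  0.1717 -4.7642]
top 6114 ((654.8289794921875, 28.737167358398438), (557.9512329101562, 93.75289916992188), 88.37556457519531)
top wear_plate [0.1597 0.2443] 0.62
top wear_plate [ 0.5461 -0.0467] 0.56
top scraper_head [0.5376 0.1547] 0.63
top scraper_head [0.306  0.3399] 0.4
top clamp [ 0.5479 -0.1112] 0.63
top clamp [0.5135 0.4908] 0.2
top knob_grip [ 0.538  -0.1113] 0.81
scene 270 ((551.1576538085938, 15.189899444580078), (59.040592193603516, 53.03643035888672), 84.68032836914062)
scene wear_plate [0.1766 0.2417] 0.97
scene wear_plate [ 0.5459 -0.0245] 0.89
scene scraper_head [0.3176 0.3463] 0.91
scene scraper_head [0.5558 0.1461] 0.73
scene clamp [ 0.5471 -0.1109] 0.72
scene clamp [ 0.5222 -0.029 ] 0.28
scene knob_grip [ 0.554  -0.1087] 0.76
```

```bash
python3 -m pendant '[[0,0,0,0.002,0,0,0],[0,0,0,0.002,0,0,0]]'; python3 - <<'E'
from h import *
ims=[]
for n in ["top","scene"]:
    c=env.get_image(n); u,v=w2px(c,(.546,-.03,.05)).astype(int)
    ims.append(cv2.resize(c["image"][v-45:v+45,u-70:u+70],None,fx=5,fy=5,interpolation=cv2.INTER_CUBIC)[:, :]); 
    print(n,"origin",u-70,v-45,"expected plate in crop",[(w2px(c,(.546+dx,-.035+dy,.02))-[u-70,v-45])*4 for dx,dy in [(0,0),(-.018,-.018),(.018,.018)]], "pad axis",[(w2px(c,(.546,-.112,z))-[u-70,v-45])*4 for z in (.026,.12)])
o=np.vstack([cv2.resize(i,(560,360)) for i in ims])[:, :]; cv2.imwrite("pics/cmp2.png",cv2.resize(o[:, :],(450,579)) if 0 else np.hstack([o[:360],o[360:]])[:, :]) 
a=np.hstack([o[:360,80:480],o[360:,80:480]]); cv2.imwrite("pics/cmp2.png",a)
E
```

```text
time_s: 8.2
position: [0.5464, 0.057, 0.0225]
tool_rot: [[-0.001, 1.0, 0.001], [1.0, 0.001, -0.0], [-0.0, 0.001, -1.0]]
ft_force: [-2.2, 0.1, 1.0]
grip_width: 0.0475
gripper_force: 95.9
top origin 265 135 expected plate in crop [array([287.7974, 190.0373]), array([317.2132, 217.3259]), array([258.4581, 162.8198])] pad axis [array([410.4799, 184.7231]), array([424.6113, 152.2435])]
scene origin 227 253 expected plate in crop [array([274.7769, 213.0261]), array([247.8274, 196.0226]), array([302.1967, 230.3264])] pad axis [array([164.6839, 214.7977]), array([156.4393, 119.4097])]
```

View pics/cmp2.png

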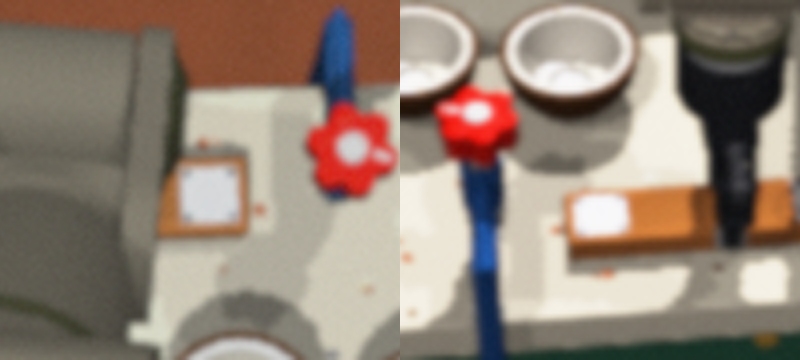

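Top crop: plate at (211,194), knob at (350,150). Scene crop: plate at (601,214), knob at (478,120). Both cameras put the plate about 79 mm left of the screw axis. I lift 2 mm and slide in.

```bash
python3 -m pendant '[[0,0,0,-0.002,0,0,0],[0,-0.01,0.001,-0.002,0,0,0],[0,-0.02,0.002,-0.002,0,0,0],[0,-0.03,0.002,-0.002,0,0,0],[0,-0.04,0.002,-0.002,0,0,0]]' && python3 -m pendant '[[0,-0.01,0,0,0,0,0],[0,-0.02,0,0,0,0,0],[0,-0.03,0,0,0,0,0],[0,-0.039,0,0,0,0,0],[0,-0.039,0,0,0,0,0]]'; python3 - <<'E'
from h import *
todo((.548,-.022,.0222),90)
ims=[]
for n in ["top","scene"]:
    c=env.get_image(n); u,v=w2px(c,(.546,-.07,.05)).astype(int)
    ims.append(cv2.resize(c["image"][v-45:v+45,u-50:u+50],(400,360),interpolation=cv2.INTER_CUBIC))
cv2.imwrite("pics/cmp3.png",np.hstack(ims))
E
```

```text
time_s: 8.93
position: [0.5482, 0.016, 0.0241]
tool_rot: [[-0.0, 1.0, -0.0], [1.0, 0.0, 0.0], [0.0, -0.0, -1.0]]
ft_force: [-0.1, -0.7, -4.8]
grip_width: 0.0475
gripper_force: 95.2
time_s: 9.55
position: [0.5484, -0.0227, 0.0242]
tool_rot: [[0.0, 1.0, 0.0], [1.0, -0.0, -0.0], [-0.0, 0.0, -1.0]]
ft_force: [-0.8, 0.9, -5.1]
grip_width: 0.0475
gripper_force: 95.2
pos [ 0.5484 -0.0227  0.0242] yaw 90.0 shift [ 0.0007 -0.0004  0.002 ] len 0.002 rz -0.0 q [-14.7297  36.7407  90.9152   0.0005  52.3355 -14.7086] t 9.55 f [-0.8152  0.8575 -5.1142]
```

View pics/cmp3.png

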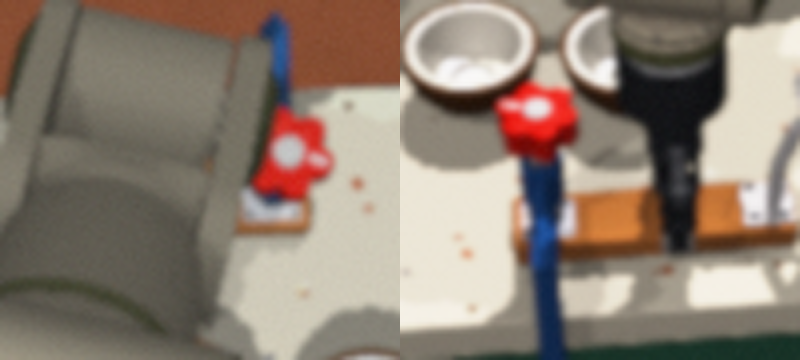

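The plate lies under the pad axis within about 3 mm in both views. I lower it, release and retreat straight up.

```bash
python3 -m pendant '[[0,0,0,0.001,0,0,0],[0,0,0,0.0018,0,0,0],[0,0,0,0.0018,0,0,0],[1,0,0,0.0018,0,0,0],[1,0,0,0.0018,0,0,0]]' && python3 -m pendant '[[1,0,0,0,0,0,0],[1,0,0,0,0,0,0],[1,0,0,-0.03,0,0,0],[1,0,0,-0.07,0,0,0],[1,0,0,-0.12,0,0,0]]' && python3 -m pendant '[[1,0,0,-0.05,0,0,0],[1,0,0,-0.06,0,0,0],[1,0,0,-0.06,0,0,0]]'; python3 - <<'E'
from h import *
todo((.547,-.1125,.2),90)
for n in ["top","scene"]:
    c,W,r=plank(n,(.547,-.037,.02)); print(n,len(W),r)
    for t,z in [("scraper",0),("wear_plate",.02),("scraper_head",.108),("clamp",0),("knob_grip",.12)]:
        for k in env.tip_of(n,t):
            p=px2w(c,k["centre"],z)
            if abs(p[0]-.547)<.05: print(n,t,p[:2],round(k["conf"],2))
    for k in env.trace(n,"knob")[:1]:
        ys,xs=np.nonzero(k["mask"]); print("knob",px2w(c,((xs.min()+xs.max())/2,(ys.min()+ys.max())/2),.12),k["conf"])
    I=c["image"]; hs=cv2.cvtColor(I,cv2.COLOR_BGR2HSV); m=cv2.inRange(hs,(0,150,110),(4,255,255))|cv2.inRange(hs,(172,150,110),(180,255,255))
    u,v=w2px(c,(.547,-.1125,.12)).astype(int); q=np.zeros_like(m); q[v-22:v+22,u-22:u+22]=1; ys,xs=np.nonzero(m*q)
    print("red",px2w(c,((xs.min()+xs.max())/2,(ys.min()+ys.max())/2),.122),xs.max()-xs.min(),ys.max()-ys.min())
E
```

```text
time_s: 10.28
position: [0.5487, -0.0221, 0.0226]
tool_rot: [[-0.0, 1.0, 0.001], [1.0, 0.0, -0.0], [-0.0, 0.001, -1.0]]
ft_force: [-0.9, 0.2, -0.1]
grip_width: 0.081
gripper_force: 0.0
time_s: 10.9
position: [0.5479, -0.022, 0.1431]
tool_rot: [[-0.0, 1.0, -0.002], [1.0, 0.0, 0.0], [0.0, -0.002, -1.0]]
ft_force: [1.5, -0.6, 0.2]
grip_width: 0.0851
gripper_force: 0.0
time_s: 11.28
position: [0.5482, -0.022, 0.2021]
tool_rot: [[-0.0, 1.0, 0.0], [1.0, 0.0, -0.0], [-0.0, 0.0, -1.0]]
ft_force: [0.5, 0.2, -0.6]
grip_width: 0.0857
gripper_force: 0.0
pos [ 0.5482 -0.022   0.2021] yaw 90.0 shift [-0.0905 -0.0012  0.0021] len 0.091 rz 0.0 q [-14.6666  23.8242  79.0933   0.0004  77.0774 -14.6929] t 11.275 f [ 0.5253  0.1618 -0.6329]
top 2630 ((660.15283203125, 150.39532470703125), (184.17074584960938, 96.50981903076172), 88.37556457519531)
top wear_plate [ 0.5413 -0.1219] 0.65
top scraper_head [0.5387 0.0774] 0.7
top clamp [ 0.554  -0.1176] 0.72
top knob_grip [ 0.5515 -0.1081] 0.76
knob [ 0.5471 -0.1211  0.12  ] 0.73
red [ 0.5479 -0.1174  0.122 ] 17 22
scene 558 ((552.7597045898438, -32.5417366027832), (117.1592788696289, 51.73394775390625), 89.25910949707031)
scene scraper [ 0.5514 -0.0366] 0.95
scene wear_plate [ 0.5525 -0.1049] 0.76
scene wear_plate [ 0.5659 -0.0335] 0.24
scene scraper_head [0.5623 0.0688] 0.66
scene clamp [ 0.5563 -0.1095] 0.71
scene knob_grip [ 0.555  -0.1146] 0.51
knob [ 0.5519 -0.1151  0.12  ] 0.86
red [ 0.5503 -0.1136  0.122 ] 19 19
```

```bash
python3 -m pendant '[[1,-0.03,-0.001,0,0,0,-0.18],[1,-0.06,-0.001,0,0,0,-0.36],[1,-0.0905,-0.001,0,0,0,-0.54],[1,-0.0905,-0.001,0,0,0,-0.72],[1,-0.0905,-0.001,0,0,0,-0.9]]' && python3 -m pendant '[[1,0,0,0,0,0,-0.18],[1,0,0,0,0,0,-0.36],[1,0,0,0,0,0,-0.54],[1,0,0,0,0,0,-0.72],[1,0,0,0,0,0,-0.9]]'&& python3 -m pendant '[[1,0,0,0,0,0,-0.18],[1,0,0,0,0,0,-0.36],[1,0,0,0,0,0,-0.54],[1,0,0,0,0,0,-0.54]]'; python3 - <<'E'
from h import *
todo((.547,-.1125,.120))
c=env.get_image("scene"); print(env.observe()["wrist_torque"]); cv2.imwrite("pics/s4.png",cv2.resize(c["image"][215:345,200:360],None,fx=4,fy=4,interpolation=cv2.INTER_CUBIC))
E
```

```text
time_s: 12.6
position: [0.5473, -0.113, 0.2023]
tool_rot: [[-0.787, 0.617, -0.0], [0.617, 0.787, 0.0], [0.0, 0.0, -1.0]]
ft_force: [0.4, -0.6, -0.1]
grip_width: 0.0853
gripper_force: 0.0
time_s: 13.22
position: [0.5474, -0.1125, 0.2024]
tool_rot: [[-0.972, -0.233, 0.0], [-0.233, 0.972, -0.0], [-0.0, -0.0, -1.0]]
ft_force: [-0.3, -0.2, -0.2]
grip_width: 0.0854
gripper_force: 0.0
time_s: 13.72
position: [0.5473, -0.1125, 0.2023]
tool_rot: [[-0.719, -0.695, 0.0], [-0.695, 0.719, -0.0], [0.0, -0.0, -1.0]]
ft_force: [-0.2, 0.1, -0.7]
grip_width: 0.0853
gripper_force: 0.0
pos [ 0.5473 -0.1125  0.2023] yaw -136.0 shift [0.0002 0.0003 0.0823] len 0.082 rz None q [ -23.756    24.7916   77.4177   -0.0007   77.7903 -157.7645] t 13.725 f [-0.1809  0.1434 -0.7   ]
[0.0211 0.022  0.018 ]
```

View pics/s4.png

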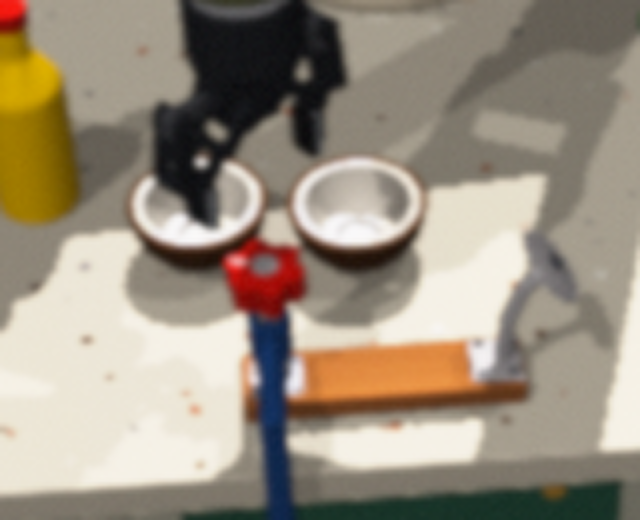

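The plank lies under the clamp and the open jaws are centred over the knob at (262,280). I go down and grip.

```bash
python3 -m pendant '[[1,0,0,0.04,0,0,0],[1,0,0,0.07,0,0,0],[1,0,0,0.083,0,0,0],[1,0,0,0.083,0,0,0]]' && python3 -m pendant '[[0,0,0,0,0,0,0],[0,0,0,0,0,0,0],[0,0,0,0,0,0,0],[0,0,0,0,0,0,0]]' 40; python3 - <<'E'
from h import *
s=env.observe(); print(s["ft_force"],s["wrist_torque"],s["position"],np.array(s["tool_rot"]).T@s["ft_force"])
E
```

```text
time_s: 14.28
position: [0.5474, -0.1125, 0.1192]
tool_rot: [[-0.719, -0.695, -0.001], [-0.695, 0.719, 0.0], [0.0, 0.001, -1.0]]
ft_force: [0.1, 0.6, 0.2]
grip_width: 0.0853
gripper_force: 0.0
time_s: 14.78
position: [0.5487, -0.1136, 0.1211]
tool_rot: [[-0.718, -0.696, 0.005], [-0.696, 0.718, -0.003], [-0.001, -0.005, -1.0]]
ft_force: [2.8, -3.6, 6.1]
grip_width: 0.0526
gripper_force: 42.6
[ 2.759  -3.6374  6.0592] [-0.6561 -0.3942 -0.0521] [ 0.5487 -0.1136  0.1211] [ 0.5391 -4.5647 -6.0357]
```

```bash
cat > r.py <<'E'
from h import *
s=env.observe(); R=np.array(s["tool_rot"]); print("tauz %.3f"%s["wrist_torque"][2],"f_tool",R.T@s["ft_force"],"pos",np.array(s["position"]),"yaw",round(np.degrees(np.arctan2(R[1,0],R[0,0])),1),"q6",round(s["q"][5],1),"grip",round(s["gripper_force"],1),s["grip_width"],s["time_s"], "e6 %.3f"%s["joint_efforts"][5])
E
python3 -m pendant '[[0,0,-0.002,-0.0015,0,0,0],[0,0,-0.002,-0.0015,0,0,0]]'>/dev/null; python3 r.py; python3 -m pendant '[[0,0,0,0,0,0,0.15],[0,0,0,0.0004,0,0,0.3]]' >/dev/null; python3 r.py;  python3 -m pendant '[[0,0,0,0.0002,0,0,0.15],[0,0,0,0.0004,0,0,0.3]]' >/dev/null; python3 r.py
```

```text
tauz -0.121 f_tool [-1.6935  0.7983 -2.7821] pos [ 0.5488 -0.1138  0.1211] yaw -135.9 q6 -157.9 grip 43.2 0.05283658849597576 15.025 e6 -0.115
tauz 0.139 f_tool [-0.2847  3.3998 -5.375 ] pos [ 0.5486 -0.1135  0.1207] yaw -153.3 q6 -140.5 grip 43.5 0.05261653968765039 15.275 e6 -1.423
tauz 0.157 f_tool [ 0.3525  5.5962 -5.7878] pos [ 0.5484 -0.1131  0.1203] yaw -170.5 q6 -123.3 grip 43.5 0.05271470661884694 15.525 e6 -1.404
```

```bash
python3 -m pendant '[[0,-0.001,0.001,-0.0005,0,0,0.15],[0,-0.002,0.0015,-0.0005,0,0,0.3],[0,-0.002,0.0015,-0.0005,0,0,0.45],[0,-0.002,0.0015,-0.0003,0,0,0.6]]' >/dev/null; python3 r.py;  python3 -m pendant '[[0,0,0,0.0002,0,0,0.15],[0,0,0,0.0004,0,0,0.3],[0,0,0,0.0006,0,0,0.45],[0,0,0,0.0008,0,0,0.6]]' >/dev/null; python3 r.py
```

```text
tauz 0.179 f_tool [ 5.4315 -2.6316 -0.1144] pos [ 0.5487 -0.1119  0.1196] yaw 155.1 q6 -88.7 grip 43.1 0.05249816184886828 16.025 e6 -1.412
tauz 0.186 f_tool [ 3.7512 -0.0286  0.7287] pos [ 0.5492 -0.1112  0.1189] yaw 120.7 q6 -54.3 grip 43.1 0.05250750885580644 16.525 e6 -1.407
```

```bash
for i in 1; do python3 -m pendant '[[0,0.0005,0,0.0002,0,0,0.15],[0,0.001,0,0.0004,0,0,0.3],[0,0.001,0,0.0006,0,0,0.45],[0,0.001,0,0.0008,0,0,0.6]]' >/dev/null; python3 r.py; done;  python3 -m pendant '[[0,0,0,0.0002,0,0,0.15],[0,0,0,0.0004,0,0,0.3]]' >/dev/null; python3 r.py; python3 -m pendant '[[0,0,0,0.0002,0,0,0.15],[0,0,0,0.0004,0,0,0.3]]' >/dev/null; python3 r.py
```

```text
tauz 0.240 f_tool [0.2813 4.193  5.2172] pos [ 0.5499 -0.1109  0.1182] yaw 86.3 q6 -19.9 grip 42.8 0.0527049404026678 17.025 e6 -1.393
tauz 0.213 f_tool [2.6786 5.3439 6.4318] pos [ 0.5504 -0.111   0.1178] yaw 69.1 q6 -2.7 grip 42.8 0.05285182794912655 17.275 e6 -1.389
tauz 0.224 f_tool [4.2109 6.9929 7.0577] pos [ 0.5507 -0.1112  0.1174] yaw 52.0 q6 14.5 grip 43.0 0.05286296835563644 17.525 e6 -1.386
```

```bash
python3 -m pendant '[[0,0.0012,0.0018,0.002,0,0,0.1],[0,0.0012,0.0018,0.0023,0,0,0.2]]' >/dev/null; python3 r.py; python3 -m pendant '[[0,0,0,0.00015,0,0,0.1],[0,0,0,0.0003,0,0,0.2]]' >/dev/null; python3 r.py; python3 -m pendant '[[0,0,0,0.00015,0,0,0.1],[0,0,0,0.0003,0,0,0.2]]' >/dev/null; python3 r.py
```

```text
tauz 0.178 f_tool [ -4.6302  -4.2298 -14.7251] pos [ 0.5514 -0.1114  0.1169] yaw 40.6 q6 26.0 grip 45.2 0.052733058524795096 17.775 e6 -0.893
tauz 0.148 f_tool [ -5.9035  -0.3712 -13.1588] pos [ 0.5516 -0.1116  0.1167] yaw 29.1 q6 37.4 grip 44.9 0.053051771204866455 18.025 e6 -0.899
tauz 0.170 f_tool [ -5.5422  -0.0871 -13.4301] pos [ 0.5517 -0.1119  0.1164] yaw 17.7 q6 48.9 grip 44.9 0.05273763128850096 18.275 e6 -0.895
```

```bash
python3 -m pendant '[[0,-0.0005,0,-0.001,0,0,0.1],[0,-0.0005,0,-0.0008,0,0,0.2]]' >/dev/null; python3 r.py; for i in 1 2 3; do python3 -m pendant '[[0,0,0,0.00013,0,0,0.1],[0,0,0,0.00025,0,0,0.2]]' >/dev/null; python3 r.py; done
```

```text
tauz 0.211 f_tool [-0.7718  3.5753 -3.8508] pos [ 0.5517 -0.1122  0.1163] yaw 6.2 q6 60.3 grip 43.8 0.05280071056778133 18.525 e6 -0.881
tauz 0.189 f_tool [-0.1956  5.7841 -3.6307] pos [ 0.5517 -0.1125  0.116 ] yaw -5.3 q6 71.8 grip 43.9 0.05278574091615302 18.775 e6 -0.874
tauz 0.231 f_tool [ 1.0523  6.6438 -3.7523] pos [ 0.5517 -0.1128  0.1158] yaw -16.7 q6 83.2 grip 43.9 0.05256827979520596 19.025 e6 -0.871
tauz 0.214 f_tool [ 2.2101  8.3663 -3.422 ] pos [ 0.5516 -0.113   0.1155] yaw -28.2 q6 94.7 grip 44.0 0.05265776002433516 19.275 e6 -0.869
```

```bash
cat > avg.py <<'E'
from h import *
T=[];F=[];E=[]
for i in range(8):
    env.get_image("top"); s=env.observe(); T.append(s["wrist_torque"][2]); F.append(np.array(s["tool_rot"]).T@s["ft_force"]); E.append(s["joint_efforts"][5])
print("static tau",np.array(T).round(3),np.mean(T),"f",np.mean(F,0),"e6",np.array(E).round(3),"pos",s["position"],"q6",s["q"][5])
E
python3 -m pendant '[[0,0,0.0010,0.0,0,0,0.1],[0,0,0.0010,0.0000,0,0,0.2]]' >/dev/null; python3 r.py; python3 avg.py;  for i in 1 2; do python3 -m pendant '[[0,0,0,0.00013,0,0,0.1],[0,0,0,0.00025,0,0,0.2]]' >/dev/null; python3 r.py; done; python3 avg.py
```

```text
tauz 0.198 f_tool [4.2143 4.184  0.3773] pos [ 0.5513 -0.1134  0.1153] yaw -39.6 q6 106.0 grip 43.7 0.052752587037398366 19.525 e6 -0.880
static tau [-0.207 -0.26  -0.178 -0.169 -0.206 -0.179 -0.171 -0.205] -0.1968269076305453 f [ 4.1612  3.6006 -0.7375] e6 [-0.216  0.491  0.028 -0.132 -0.17  -0.179 -0.18  -0.18 ] pos [ 0.5513 -0.1134  0.1153] q6 105.88581800032924
tauz 0.177 f_tool [ 5.1971  3.5304 -0.3166] pos [ 0.5511 -0.1136  0.1151] yaw -51.1 q6 117.5 grip 43.7 0.05283061987238564 20.175 e6 -0.883
tauz 0.222 f_tool [ 5.4438  4.6571 -1.7423] pos [ 0.5509 -0.1138  0.1148] yaw -62.6 q6 129.0 grip 43.7 0.05290360361206263 20.425 e6 -0.871
static tau [-0.2   -0.132 -0.153 -0.152 -0.171 -0.184 -0.156 -0.199] -0.16830236263373652 f [ 5.5761  5.1776 -1.4251] e6 [-0.215  0.494  0.03  -0.13  -0.169 -0.177 -0.178 -0.179] pos [ 0.5509 -0.1138  0.1148] q6 128.80559994852692
```

```bash
for i in 1 2; do python3 -m pendant '[[0,-0.0002,0.0005,0.00013,0,0,0.1],[0,-0.0002,0.0005,0.00025,0,0,0.2]]' >/dev/null; python3 r.py;  python3 avg.py; done
```

```text
tauz 0.159 f_tool [ 6.7599  3.6499 -1.1549] pos [ 0.5506 -0.1139  0.1145] yaw -74.0 q6 140.4 grip 43.6 0.05308333555726657 21.075 e6 -0.884
static tau [-0.216 -0.206 -0.2   -0.205 -0.205 -0.13  -0.227 -0.131] -0.18992039393065352 f [ 6.9931  3.4356 -0.7903] e6 [-0.227  0.494  0.031 -0.129 -0.168 -0.176 -0.178 -0.178] pos [ 0.5506 -0.1139  0.1145] q6 140.23535888340368
tauz 0.153 f_tool [ 7.4189  0.8224 -0.7888] pos [ 0.5502 -0.114   0.1143] yaw -85.5 q6 151.8 grip 43.6 0.05270873470758871 21.725 e6 -0.875
static tau [-0.164 -0.116 -0.165 -0.207 -0.194 -0.134 -0.12  -0.143] -0.1555264998493822 f [8.1347 0.8685 0.033 ] e6 [-0.219  0.502  0.039 -0.121 -0.16  -0.168 -0.17  -0.17 ] pos [ 0.5502 -0.114   0.1143] q6 151.67476503143516
```

Static torque on the wrist joint held at 0.178–0.180 N m and has now dropped to 0.170, the first sign of touch, at about 5.3 rad turned. The last joint is near its limit, so I open, wind back and regrip.

```bash
python3 -m pendant '[[1,0,0,0,0,0,0],[1,0,0,0,0,0,0],[1,0,0,0,0,0,0],[1,0,0,0,0,0,0]]' >/dev/null; python3 r.py; python3 -m pendant '[[1,0,0,0,0,0,-0.18],[1,0,0,0,0,0,-0.36],[1,0,0,0,0,0,-0.54],[1,0,0,0,0,0,-0.72],[1,0,0,0,0,0,-0.9]]' >/dev/null && python3 -m pendant '[[1,0,0,0,0,0,-0.18],[1,0,0,0,0,0,-0.36],[1,0,0,0,0,0,-0.54],[1,0,0,0,0,0,-0.72],[1,0,0,0,0,0,-0.9]]' >/dev/null && python3 -m pendant '[[1,0,0,0,0,0,-0.18],[1,0,0,0,0,0,-0.36],[1,0,0,0,0,0,-0.54],[1,0,0,0,0,0,-0.72],[1,0,0,0,0,0,-0.9]]' >/dev/null; python3 r.py; python3 -c "
from h import *
todo((.5507,-.1125,.114))"
```

```text
tauz -0.001 f_tool [-0.5544 -0.3032  0.0802] pos [ 0.55   -0.1123  0.1141] yaw -85.3 q6 151.7 grip 0.0 0.0854080356546253 22.625 e6 -0.000
tauz -0.012 f_tool [ 0.3722  0.0422 -0.1285] pos [ 0.5501 -0.1124  0.1141] yaw 69.7 q6 -3.4 grip 0.0 0.08533398161135765 24.5 e6 1.910
pos [ 0.5501 -0.1124  0.1141] yaw 69.7 shift [0.0001 0.0006 0.0001] len 0.001 rz None q [-23.6298  30.4287  83.9534   0.0027  65.6241  -3.3802] t 24.5 f [0.1685 0.3346 0.1286]
```

```bash
python3 -m pendant '[[0,0,0.0005,0,0,0,0],[0,0,0.0005,0,0,0,0],[0,0,0.0005,0,0,0,0],[0,0,0.0005,0,0,0,0]]' 40 >/dev/null; python3 r.py; for i in 1 2; do python3 -m pendant '[[0,0,0,0.00013,0,0,0.1],[0,0,0,0.00025,0,0,0.2]]' >/dev/null; python3 r.py;  python3 avg.py; done
```

```text
tauz -0.131 f_tool [ 0.131  -3.5858 -5.9166] pos [ 0.5501 -0.1125  0.1144] yaw 69.3 q6 -2.9 grip 41.9 0.0530133394287158 25.0 e6 -0.176
tauz 0.150 f_tool [-1.0544 -3.0532 -5.3985] pos [ 0.5502 -0.1125  0.1141] yaw 57.7 q6 8.7 grip 41.9 0.052676105159615925 25.25 e6 -0.872
static tau [-0.177 -0.173 -0.195 -0.163 -0.15  -0.141 -0.148 -0.124] -0.1587493995014632 f [-1.2174 -3.7443 -5.313 ] e6 [-0.224  0.505  0.042 -0.119 -0.157 -0.166 -0.167 -0.167] pos [ 0.5502 -0.1125  0.1141] q6 8.56151173341443
tauz 0.206 f_tool [-1.1515 -3.9686 -5.5718] pos [ 0.5502 -0.1125  0.1139] yaw 46.2 q6 20.2 grip 41.8 0.052933372556565494 25.9 e6 -0.861
static tau [-0.183 -0.131 -0.196 -0.134 -0.218 -0.147 -0.177 -0.203] -0.17362486359220886 f [-1.7529 -3.473  -5.1396] e6 [-0.213  0.516  0.053 -0.107 -0.146 -0.154 -0.156 -0.156] pos [ 0.5502 -0.1125  0.1139] q6 20.019475593059287
```

The static reading now falls 0.011 per 0.2 rad, which matches the given 0.06 N m per rad, so the knob is about 0.4 rad past touch. I turn 1.1 rad more and check as I go.

```bash
python3 -m pendant '[[0,0,0,0.00013,0,0,0.1],[0,0,0,0.00025,0,0,0.2],[0,0,0,0.0004,0,0,0.3],[0,0,0,0.0005,0,0,0.4],[0,0,0,0.00065,0,0,0.5]]' >/dev/null; python3 r.py;  python3 avg.py; python3 -m pendant '[[0,0,0,0.00013,0,0,0.1],[0,0,0,0.00025,0,0,0.2],[0,0,0,0.0004,0,0,0.3],[0,0,0,0.0005,0,0,0.4],[0,0,0,0.00075,0,0,0.6]]' >/dev/null; python3 r.py;  python3 avg.py
```

```text
tauz 0.214 f_tool [-3.3087 -1.3986 -4.2276] pos [ 0.5502 -0.1125  0.1133] yaw 17.6 q6 48.8 grip 41.8 0.053154628312747386 26.925 e6 -0.822
static tau [-0.16  -0.096 -0.165 -0.159 -0.114 -0.092 -0.129 -0.125] -0.1299567183028965 f [-3.2981 -1.9162 -5.2124] e6 [-0.171  0.544  0.081 -0.08  -0.118 -0.127 -0.128 -0.128] pos [ 0.5502 -0.1125  0.1133] q6 48.66538299374772
tauz 0.290 f_tool [-2.9414  0.6067 -5.3511] pos [ 0.5502 -0.1126  0.1125] yaw -16.2 q6 82.6 grip 41.9 0.052845621027873754 27.95 e6 -2.086
static tau [-0.109 -0.13  -0.11  -0.07  -0.066 -0.115 -0.092 -0.017] -0.08849839975673224 f [-3.5795  0.4537 -5.328 ] e6 [-0.489  1.219  0.32   0.002 -0.075 -0.092 -0.095 -0.096] pos [ 0.5502 -0.1126  0.1125] q6 82.32140199816769
```

The torque has dropped by 0.083 N m, about 1.5 rad past touch and some 65 N. I let go, retreat and check.

```bash
python3 -m pendant '[[1,0,0,0,0,0,0],[1,0,0,0,0,0,0],[1,0,0,0,0,0,0],[1,0,0,-0.03,0,0,0],[1,0,0,-0.08,0,0,0]]' >/dev/null; python3 -m pendant '[[1,0,0,-0.05,0,0,0],[1,0,0,-0.1,0,0,0],[1,0,0,-0.12,0,0,0],[1,0,0,-0.12,0,0,0]]'; python3 - <<'E'
from h import *
c=env.get_image("scene"); cv2.imwrite("pics/s9.png",cv2.resize(c["image"][215:345,120:380],None,fx=3,fy=3,interpolation=cv2.INTER_CUBIC))
for t,z in [("scraper",0),("wear_plate",.02),("scraper_head",.108),("clamp",0),("knob_grip",.114)]:
    for k in env.tip_of("scene",t):
        p=px2w(c,k["centre"],z)
        if abs(p[0]-.547)<.05: print(t,p[:2],round(k["conf"],2))
E
```

```text
time_s: 29.48
position: [0.5509, -0.1128, 0.3133]
tool_rot: [[0.962, -0.273, 0.003], [-0.273, -0.962, -0.001], [0.003, 0.0, -1.0]]
ft_force: [0.2, -1.1, 0.5]
grip_width: 0.0854
gripper_force: 0.0
scraper [ 0.5471 -0.0298] 0.76
wear_plate [ 0.5447 -0.1078] 0.81
scraper_head [0.548  0.0705] 0.57
clamp [ 0.5469 -0.1089] 0.75
knob_grip [ 0.5614 -0.1066] 0.55
```

View pics/s9.png

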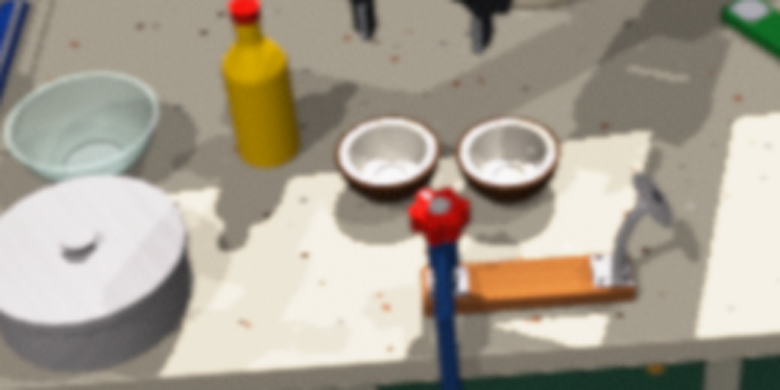

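The plank lies flat along the edge, its plate under the clamp at (445,280) and its head to the robot's left. The bystanders in view are in place and the gripper is clear.

```bash
python3 -c "
from rig import env
print(env.close_job())"
```

```text
the job is handed in; nothing more can be done
None
```

The scraper lies flat under the blue clamp with its wear plate beneath the pad and its head to the robot's left, the clamp is snugged about 1.5 rad past first touch (roughly 65 N, estimated from wrist torque), and the job is handed in at about 30 s with no verdict returned.

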